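# Tip a cassette out of the packed rack and load it on the press's feed stage

### The arm

A 6-joint arm with a two-finger parallel gripper is mounted at the origin on the work surface. World frame = base frame: x ahead of the robot, y to its left, z up, the work surface at z = 0. Lengths are in mm, angles in rad, forces in N, time in s.
With the tool pointing down it reaches from about 275 to 1000 mm from the base axis. Payload 8.4 kg.
Tool frame: the origin (TCP) lies at the very end of the fingers, on their centre line; the grasp point (between the pads) lies 19 mm behind it (r.pinch_z is the distance from the TCP to the grasp point, in mm); z points along the fingers, y is the line along which they close (so a half turn about z gives the same grasp; the last joint's range is limited). The gripper opens to 85 mm and grips with 20 to 120 N. Pads are 22 mm wide; open, the fingers measure 114 mm over their backs; the gripper's body (76 mm by 85 mm) begins 54 mm behind the grasp point. The pads swing forward as they close: fully open they stand 13 mm farther back than shut.
Start: joints at [-1.218, 0.353, 1.633, -0, 1.155, -0.002], TCP at [217.125, -586.075, 231.281] pointing down, gripper open.
Joint ranges: [-2.63, 2.63], [-0.92, 2.1], [0.06, 2.66], [-1.3, 4.44], [0, 2.69], [-3.02, 3.02]. Speed limits (rad/s): [2.22, 2.22, 2.79, 3.14, 3.14, 3.14].

### API

Orientations are given as [roll, pitch, yaw] about the fixed x, y, z axes, in that order (R = Rz(yaw) Ry(pitch) Rx(roll)).
In Python, from rig import r gives the robot as it stands.
- The arm moves only by the tool carry_out, never from a script. Its argument "series" is a list of rows, each a list of 7 numbers: the turn, a rotation vector about the tool's x, y, z as a fraction of full scale, then the shift along the tool's x, y, z as a fraction of full scale, then the gripper command: -1 is fully open, 1 is shut, values between are in proportion. A call has 1 to 8 rows; each row is the pose to reach, as a shift and turn from the pose commanded when the call began, along the tool's axes at that moment, turning the shorter way round; what a row does not reach only later rows make up. Full scale, the value 1, is 0.25 m for a shift and pi rad for a turn. A row lasts 1/8 s, in which the tool goes at most 62.5 mm and 10.7 degrees, less where a joint would pass 70% of its speed; a pose out of reach is approached as far as the arm can. A call with a number of a shift or a turn outside -1 to 1 is refused whole. A call with a gripper value outside its range is refused whole. The fingers move at their own pace and stop on an object; "force" is the grip in N (left out, the last holds). Time passes only in rows, so rows that repeat a pose let the fingers close. It gives the time, the measured TCP pose, the force, the opening and the grip force at its end, in the units of the state.
- r.sense(): the state, without advancing time (a new reading comes with each control period).
- r.grab_frame(name): name is "side" or "top"; returns the picture (400x640x3 uint8, red, green, blue); there is no depth.
- r.get_calibration(name): a dict with "K" (3x3 intrinsics, pixels), "distortion" ([k1, k2, p1, p2, k3] as OpenCV has them; the pictures are not rectified), "pose" (4x4, takes a point from camera to world coordinates). Camera axes: x right, y up, looking along -z (the intrinsics and any distortion apply to the point x, -y, -z); pixel columns grow to the right and rows downward; lengths in mm; the calibration is good to about 2 mm. A picture is of the moment at which its call begins. get_calibration takes no time and is no camera call.
- r.sign_off(): hands the job in; it is judged then, once.
Trained networks look in the newest picture that a camera, given by its name, has taken for a name from the list of things; names that differ only in an ending like _2 or _b are one class to them, and where a whole thing is asked for, a point or a joint stands for the part that bears it (a point fixed in the world has none). Each returns a list of dicts, best first, with "score" (0 to 1); they miss things now and then, are a little off and sometimes report something else, mostly with a low value. They report only what shows in the picture. A call takes as long as a camera call. They do not tell look-alikes from the thing itself.
- r.silhouettes(camera, label): "region" (400x640 bool, what is visible of it) and "position" ([row, column] in pixels, amid what is visible of it).
The state is a dict: "clock": time; "qpos": joint angles; "qvel": joint speeds; "joint_efforts": joint torques, N m; "eef_pos": TCP position; "tcp_rot": TCP orientation; "contact_force": force on the tool from outside, world axes, zero at the start; "wrist_torque": the same for the moment, N m; "opening": opening from 0.0 (shut) to 1.0 (fully open); "grasp_force": force on a finger pad.
Only numpy, scipy, OpenCV 4.12 (cv2) and the standard library are available. Lean on these libraries where they do the work, as an engineer would, in place of code of your own. Each camera call takes 0.05 s, during which the arm holds its last target. There are 200 camera calls.

### The job

Load the blue cassette on the bonding press's feed stage: first tip its top outward out of the packed rack, by the rib on its top, until it leans on the rack's white sloping apron, and let go of it completely so that it rests there a moment. Then take it again by its two broad sides, now exposed, draw it out and set it down gently (not dropped), upright, between the two guides of the stage, with its coloured label at the open end of the guides and its back pushed fully home against the stop, and let go. Leave the other four cassettes standing in their places in the rack and do not disturb the other things on the bench.

Things in the scene. Friction and masses are not known exactly. Their poses are not given: they have to be found in the camera images.
- blue_cassette: Cassette to load: black upright box 60 (x) by 34 (y) by 130 (z) mm, 0.2 to 0.45 kg, blue rib on top, blue label on its front (-x) face. Origin: centre of its underside; x from label to back, z up its height. Stands loose in any of the rack's five slots, label towards the apron. It tips out about its lower front edge (x = -30, z = 0 mm) and passes its balance at about 0.4 rad.
- blue_rib (a point): Centre of the top face of the blue rib, at (-21, 0, 150) mm in the blue cassette's frame. The rib is 10 mm (x) by 24 mm (y) and rises 20 mm above the cassette's top; the neighbours' ribs are in line with it, 35 mm away in y.
- rack: Fixed aluminium rack on a white plinth, five slots side by side at y = -70, -35, 0, 35, 70 mm (cassettes 1 mm apart, their middle at x = 0, their axes along the rack's). Origin: centre of its underside; x from the open front to the back, z up. Floor top at z = 58 mm. End walls, 5 mm thick, inside faces at y = +-88 mm, x = -30 to 36 mm, up to z = 158 mm; back wall at x = 32 mm.
- rack_apron (a point): Middle of the foot of the rack's white apron, at (-31, 0, 58) mm in the rack's frame, same axes. From here the apron slopes up and outward (to -x), 60 mm long, over all slots, at 0.52 rad from vertical. A cassette tipped out lies with its front face on it and stays there when let go.
- rack_bar (a point): Middle of the retaining bar's underside, at (30, 0, 198) mm in the rack's frame, same axes. The steel bar, 12 mm (x) by 6 mm thick, runs along y 10 mm above the back of the cassettes' tops, its end posts up to z = 210 mm, 40 mm behind the ribs, so none lifts straight out; one tipped outward passes under it freely.
- feed_stage: Fixed stage: stacked slides with a perforated bed 160 (x) by 120 (y) mm, top 50 mm high, two blue guides and a blue stop. Origin: centre of its underside; x from the open end to the stop, z up. Guides: 25 mm high above the bed, 10 mm thick, inner faces at y = +-19.5 mm, x = -24 to 60 mm. Stop: front face at x = 60 mm, 40 mm high above the bed. A low micrometer knob sticks out at -y.
- stage_seat (a point): Point on the bed, at (30, 0, 50) mm in the feed stage's frame, same axes: where the centre of the cassette's underside lies when it is fully home against the stop.
- orange_cassette: Cassette like the blue one in all but its orange rib and label; origin at the centre of its underside. To be left standing in the rack.
- yellow_cassette: Cassette like the blue one in all but its yellow rib and label; origin at the centre of its underside. To be left standing in the rack.
- white_cassette: Cassette like the blue one in all but its white rib and label; origin at the centre of its underside. To be left standing in the rack.
- red_cassette: Cassette like the blue one in all but its red rib and label; origin at the centre of its underside. To be left standing in the rack.
- spare_lens: Bystander: black and blue camera lens, 38 mm in diameter, 72 mm tall, standing. Origin: centre of its underside.
- solvent_bottle: Bystander: white closed bottle with a red cap, 54 mm in diameter, 130 mm tall. Origin: centre of its underside.
- screwdriver: Bystander: screwdriver about 170 mm long lying on the bench along its own x, handle to -x.
Things that resemble listed ones, but are neither listed nor needed, are in the scene too. What is shaped like the red_cassette but pink is not meant.

How it is judged (in metres and radians):
On the way, in this order (a step that is already met when the one before it is completed fails the run):
1. the blue cassette leans out of its slot on the rack's apron, tipped at least 0.45 rad towards the front, let go and at rest (angle between blue_cassette's own z axis and vertical between 0.45 and 0.65 rad and x of blue_cassette in the frame of rack between -0.06 and 0.02 m and y of blue_cassette in the frame of rack between -0.095 and 0.095 m and z of blue_cassette in the frame of rack below 0.1 m and x of blue_rib in the frame of rack below -0.075 m and contact force between each of the fingers, the arm and blue_cassette below 0.05 N and linear speed of blue_cassette below 0.03 m/s), for 0.3 s.
2. the blue cassette is drawn out: its underside at least 150 mm (horizontally) from the rack's middle (horizontal distance between blue_cassette and rack above 0.15 m), for 0.1 s.
At the end, for the whole second after the job is handed in: Blue cassette upright (0.07 rad) on the bed between the guides, label to the open end, along the guides (0.1 rad), underside centre within 6 mm of the seat along and across, 4 mm in height, released, at rest; the other four upright (0.1 rad) within 12 mm of their start (angle between blue_cassette's own z axis and vertical below 0.07 rad and angle between the x axis of blue_cassette and the x axis of stage_seat, either way round below 0.1 rad and x of blue_cassette in the frame of stage_seat between -0.006 and 0.006 m and y of blue_cassette in the frame of stage_seat between -0.006 and 0.006 m and z of blue_cassette in the frame of stage_seat between -0.004 and 0.004 m and x of blue_rib in the frame of stage_seat below -0.01 m and linear speed of blue_cassette below 0.02 m/s and contact force between the fingers and blue_cassette below 0.05 N and angle between each of orange_cassette, yellow_cassette, white_cassette, red_cassette's own z axis and vertical below 0.1 rad and distance of each of orange_cassette, yellow_cassette, white_cassette, red_cassette from where it was at the start of the episode below 0.012 m); the robot touches nothing.
It fails at once if another cassette is tipped more than 0.3 rad or moved more than 30 mm (angle between any of orange_cassette, yellow_cassette, white_cassette, red_cassette's own z axis and vertical above 0.3 rad or distance of any of orange_cassette, yellow_cassette, white_cassette, red_cassette from where it was at the start of the episode above 0.03 m).
It fails at once if the lens, bottle or screwdriver is moved more than 30 mm (distance of any of spare_lens, solvent_bottle, screwdriver from where it was at the start of the episode above 0.03 m).
It fails at once if the blue cassette, drawn out of the rack, falls free at over 0.4 m/s (dropped from more than about 8 mm) (horizontal distance between blue_cassette and rack above 0.15 m and linear speed of blue_cassette above 0.4 m/s and contact force between the fingers and blue_cassette below 0.05 N).
It fails at once if the blue cassette is rammed against the feed stage with more than 60 N (contact force between blue_cassette and feed_stage above 60 N).
It also fails if it takes over 62 s, if anything falls off the work surface, if the arm or the gripper's body presses on something with over 40 N, if the wrist force passes 120 N, or if a joint passes its speed limit or range.

## Working session

There is one attempt and no reset: what is moved stays moved. The work goes in short steps, Python scripts to look and compute and a tool call to move; the robot and the scene stay as the last step left them, time stands still between calls to the robot, and variables do not carry over. Pictures are saved under pics/ and viewed, at most 10 in all, crops included, and the job is handed in when it is done.

Besides the shell and the picture viewer there is one more tool, called after "Emit:" as a command line: name --pt "numbers of a row" for each row, then --argument value for the rest. carry_out: Moves the arm, as the interface text tells. Its arguments: {"type":"object","properties":{"series":{"type":"array"},"force":{"type":"number"}},"required":["series"]}

```bash
mkdir -p pics; ls; python3 - <<'E'
from rig import r
import cv2,numpy as np
for n in("side","top"):
    im=r.grab_frame(n); cv2.imwrite(f"pics/{n}0.png",im[:,:,::-1])
    c=r.get_calibration(n); print(n,np.round(c["K"],1).tolist(),c["distortion"],np.round(c["pose"],3).tolist())
    for l in ["blue_cassette","blue_rib","rack","feed_stage","orange_cassette","yellow_cassette","white_cassette","red_cassette","spare_lens","solvent_bottle","screwdriver"]:
        try: print(l,[(round(d["score"],2),np.round(d["position"]).tolist(),int(d["region"].sum())) for d in r.silhouettes(n,l)][:3])
        except Exception as e: print(l,e)
print(r.sense())
E
```

```text
pics
side [[428.6, 0.0, 327.3], [0.0, 428.6, 200.8], [0.0, 0.0, 1.0]] [-0.10791933  0.          0.          0.          0.        ] [[-0.867, 0.381, -0.32, 76.972], [-0.498, -0.666, 0.556, 822.118], [-0.002, 0.642, 0.767, 1294.497], [0.0, 0.0, 0.0, 1.0]]
blue_cassette [(0.77, [148.0, 349.0], 193), (0.54, [186.0, 327.0], 1162)]
blue_rib [(0.77, [154.0, 351.0], 165), (0.69, [185.0, 326.0], 1127)]
rack [(0.76, [184.0, 328.0], 1117)]
feed_stage [(0.74, [247.0, 297.0], 1871), (0.29, [173.0, 325.0], 206), (0.25, [348.0, 322.0], 207)]
orange_cassette [(0.73, [150.0, 342.0], 208), (0.17, [172.0, 424.0], 160)]
yellow_cassette [(0.63, [157.0, 339.0], 155)]
white_cassette [(0.79, [165.0, 333.0], 237)]
red_cassette [(0.66, [214.0, 353.0], 400), (0.6, [187.0, 326.0], 1054), (0.54, [174.0, 324.0], 206)]
spare_lens [(0.69, [173.0, 423.0], 167), (0.57, [172.0, 327.0], 285)]
solvent_bottle [(0.8, [194.0, 282.0], 350), (0.44, [152.0, 344.0], 205)]
screwdriver [(0.53, [350.0, 321.0], 243)]
top [[488.8, 0.0, 318.7], [0.0, 488.8, 198.1], [0.0, 0.0, 1.0]] [0.00488745 0.         0.         0.         0.   
[... 698 characters left out ...]
pos': array([-1.21840888e+00,  3.52990189e-01,  1.63340998e+00,  1.66802127e-05,
        1.15519505e+00, -2.40812485e-03]), 'qvel': array([-1.37274750e-03, -6.20208842e-05, -8.40806768e-04, -5.06944842e-04,
       -1.47859703e-03, -6.61220598e-04]), 'joint_efforts': array([-6.12663971e-04, -6.05188107e+01, -3.42436481e+01,  3.41167129e-05,
        1.34843442e-03,  1.35789330e-05]), 'eef_pos': array([ 217.1238623 , -586.07215987,  231.28282067]), 'tcp_rot': array([-3.14159012e+00, -1.52664065e-05,  3.54788841e-01]), 'contact_force': array([-0.17546061,  0.16526711, -1.19473447]), 'wrist_torque': array([-0.00380122, -0.00346827, -0.03960571]), 'grasp_force': 0.0, 'opening': 1.0011922757027387}
```

View pics/side0.png

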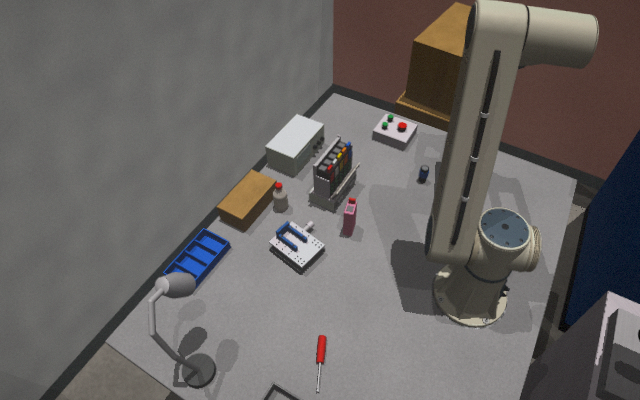

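View pics/top0.png

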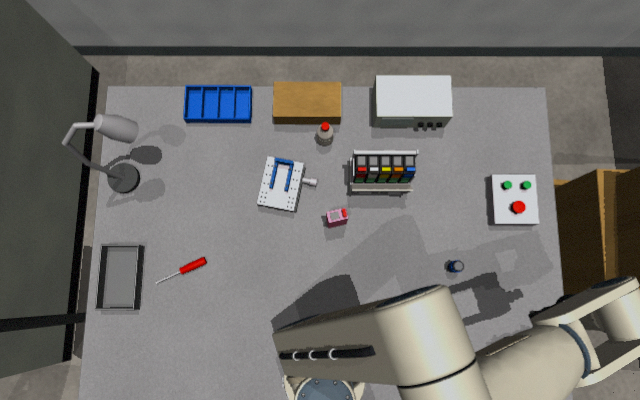

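The side view shows the rack at about (330,175) and the stage at (297,247). In the top view the rack is at (383,172) with the blue rib rightmost at (408,168), in the -y end slot. The stage is at (282,183) with its stop at the far end. The pink decoy is at (337,217).

```bash
python3 - <<'E'
import cv2,numpy as np
t=cv2.imread("pics/top0.png"); s=cv2.imread("pics/side0.png")
f=lambda im,x,y,w,h,k:cv2.resize(im[y:y+h,x:x+w],None,fx=k,fy=k,interpolation=cv2.INTER_CUBIC)
a=np.hstack([f(t,345,145,80,60,5),f(t,250,150,80,60,5)])
b=np.hstack([f(s,300,135,80,60,5),f(s,255,210,80,60,5)])
cv2.imwrite("pics/crop.png",np.vstack([a,b]))
E
```

```text
(no output)
```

View pics/crop.png

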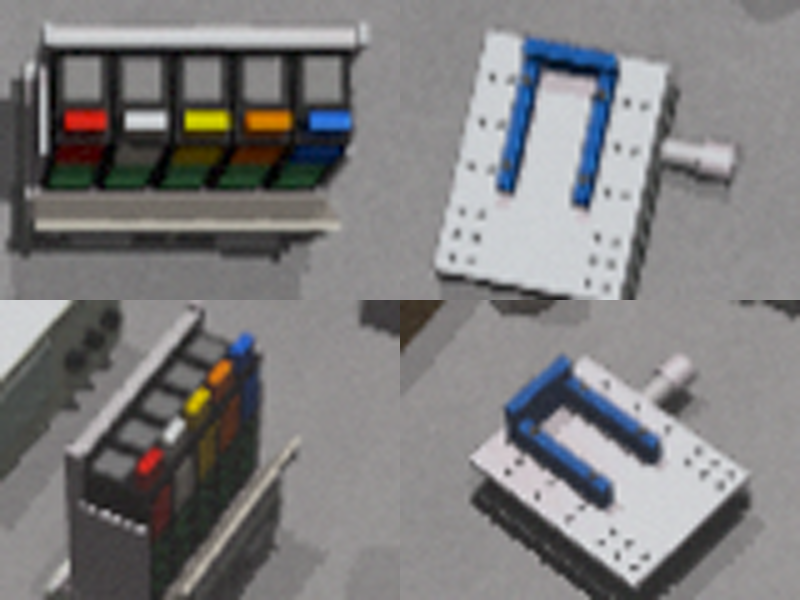

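The top-left crop confirms the slot order red, white, yellow, orange, blue towards -y. The stage's corners and guides are clearly visible in both views. Next I fit the poses.

```bash
cat >h.py <<'E'
import numpy as np,cv2
from scipy.optimize import least_squares
from rig import r
cal={n:r.get_calibration(n) for n in("side","top")}
def proj(n,P):
    c=cal[n];T=np.linalg.inv(c["pose"]);p=(T[:3,:3]@np.atleast_2d(P).T).T+T[:3,3]
    return cv2.projectPoints(p*[1,-1,-1],np.zeros(3),np.zeros(3),c["K"],np.array(c["distortion"]))[0][:,0]
def back(n,px,z):
    c=cal[n];u=cv2.undistortPoints(np.array(px,float).reshape(-1,1,2),c["K"],np.array(c["distortion"]))[:,0]
    d=np.c_[u[:,0],-u[:,1],-np.ones(len(u))]@c["pose"][:3,:3].T;o=c["pose"][:3,3]
    return o+d*((z-o[2])/d[:,2])[:,None]
def W(p,L):  # pose x,y,yaw
    c,s=np.cos(p[2]),np.sin(p[2]);L=np.atleast_2d(L).astype(float)
    return L@np.array([[c,-s,0],[s,c,0],[0,0,1]]).T+[p[0],p[1],0]
def fit(obs,p0):  # obs list (cam,L,px)
    return least_squares(lambda p:np.concatenate([(proj(n,W(p,L))-px).ravel() for n,L,px in obs]),p0,x_scale=[1,1,.01])
E
cat >m.py <<'E'
from h import *
o=lambda c,cx,cy,ox,oy:(np.array(c,float)-[cx,cy]+.5)/5-.5+[ox,oy]
ribs=[[-21,y,208] for y in(70,35,0,-35,-70)]
Rt=o([(85,121),(146,121),(206,121),(269,121),(329,121)],0,0,345,145)
Rs=o([(150,462),(173,432),(198,403),(220,373),(242,344)],0,300,300,135)
B=[[80,60,50],[80,-60,50],[-80,60,50],[-80,-60,50]]
Bt=o([(487,30),(668,65),(436,272),(624,300)],400,0,250,150)
Bs=o([(470,462),(580,355),(635,587),(748,475)],400,300,255,210)
for nm,ob,p0 in(("rack",[("top",ribs,Rt),("side",ribs,Rs)],[650,-170,0]),("stage",[("top",B,Bt),("side",B,Bs)],[600,50,-.2])):
    for s in(ob[:1],ob[1:],ob):
        f=fit(s,p0);print(nm,[q[0] for q in s],np.round(f.x,3),"res",np.round(f.fun,1))
E
python3 m.py
```

```text
rack ['top'] [ 6.23637e+02 -1.75150e+02  5.00000e-03] res [-0.  -0.  -0.  -0.   0.2  0.  -0.2  0.   0.   0. ]
rack ['side'] [ 6.23142e+02 -1.74957e+02  5.00000e-03] res [ 0.  -0.   0.2 -0.1 -0.2 -0.2 -0.   0.  -0.   0.2]
rack ['top', 'side'] [ 6.23467e+02 -1.75123e+02  5.00000e-03] res [-0.   0.1 -0.   0.1  0.2  0.1 -0.2  0.1  0.   0.  -0.1 -0.1  0.1 -0.1
 -0.2 -0.2 -0.1 -0.  -0.1  0.2]
stage ['top'] [ 5.96113e+02  1.41029e+02 -1.70000e-01] res [-0.2  0.1  0.2 -0.6  0.1 -0.2 -0.2  0.7]
stage ['side'] [ 5.95979e+02  1.41659e+02 -1.73000e-01] res [-0.8 -0.1  0.4  0.4  0.   0.1  0.4 -0.3]
stage ['top', 'side'] [ 5.96087e+02  1.41274e+02 -1.71000e-01] res [-0.2  0.1  0.2 -0.6  0.  -0.2 -0.3  0.7 -0.8 -0.2  0.4  0.3  0.1 -0.1
  0.4 -0.5]
```

Both cameras agree to within 1 mm: the rack is at (623.4, -175.1), yaw 0.005, and the stage at (596.1, 141.3), yaw -0.171. I'll write a helper that expresses a target as move rows.

```bash
cat >>h.py <<'E'
from scipy.spatial.transform import Rotation as Ro
RACK=(623.4,-175.1,.005); STAGE=(596.1,141.3,-.171)
down=lambda yaw:Ro.from_euler("xyz",[np.pi,0,yaw])
def tipped(lx,lz,th,yaw):  # TCP at cassette-local (lx,lz), cassette tipped th in slot y=-70
    c,s=np.cos(th),np.sin(th);X=-30+(lx+30)*c-lz*s;Z=58+(lx+30)*s+lz*c
    return W(RACK,[X,-70,Z])[0],Ro.from_euler("z",RACK[2])*Ro.from_euler("y",-th)*down(yaw-RACK[2])
def row(p,R):
    s=r.sense();R0=Ro.from_euler("xyz",s["tcp_rot"])
    print(np.round(np.r_[(R0.inv()*R).as_rotvec()/np.pi,R0.inv().apply(p-s["eef_pos"])/250],4).tolist())
def st():
    s=r.sense();print(round(s["clock"],2),s["eef_pos"].round(1),s["tcp_rot"].round(3),s["contact_force"].round(1),round(s["opening"],3),round(float(s["grasp_force"]),1),s["qpos"].round(2))
YA=np.pi/2+.005
E
python3 -c "
from h import *
p,R=tipped(-21,190,0,YA);print(p)
a=r.sense()['eef_pos'];m=(a+p)/2;m[2]=310
row(m,R);row(p,R)"
```

```text
[ 602.75026104 -245.20412456  248.        ]
[0.0, -0.0, -0.3887, 0.9601, -0.3714, -0.3149]
[0.0, -0.0, -0.3887, 1.9201, -0.7427, -0.0668]
```

Emit:
carry_out --pt "0 0 -0.05 0 0 -0.3149 0.15" --pt "0 0 -0.3887 0.9601 -0.3714 -0.3149 0.15" --pt "0 0 -0.3887 0.9601 -0.3714 -0.3149 0.15" --pt "0 0 -0.3887 0.9601 -0.3714 -0.3149 0.15" --pt "0 0 -0.3887 0.9601 -0.3714 -0.3149 0.15" --pt "0 0 -0.3887 0.9601 -0.3714 -0.3149 0.15" --pt "0 0 -0.3887 0.9601 -0.3714 -0.3149 0.15" --pt "0 0 -0.3887 0.9601 -0.3714 -0.3149 0.15" --force 25

```text
clock: 2.2
eef_pos: [410.1, -415.4, 310.1]
tcp_rot: [3.142, 0.0, 1.576]
contact_force: [-0.4, 0.1, 0.7]
opening: 0.422
grasp_force: 0.0
```

```bash
python3 -c "
from h import *
st();p,R=tipped(-21,190,0,YA);q=p+[0,0,40];row(q,R);row(p,R)"
```

```text
2.2 [ 410.1 -415.4  310.1] [3.142 0.    1.576] [-0.4  0.1  0.7] 0.422 0.0 [-0.79  0.22  1.63 -0.    1.29 -0.8 ]
[0.0, 0.0, -0.0001, 0.6771, 0.7737, 0.0882]
[0.0, 0.0, -0.0001, 0.6771, 0.7737, 0.2482]
```

Emit:
carry_out --pt "0 0 0 0.6771 0.7737 0.0882 0.15" --pt "0 0 0 0.6771 0.7737 0.0882 0.15" --pt "0 0 0 0.6771 0.7737 0.0882 0.15" --pt "0 0 0 0.6771 0.7737 0.0882 0.15" --pt "0 0 0 0.6771 0.7737 0.0882 0.15" --pt "0 0 0 0.6771 0.7737 0.2482 0.15" --pt "0 0 0 0.6771 0.7737 0.2482 0.15" --pt "0 0 0 0.6771 0.7737 0.2482 0.15"

```text
clock: 3.2
eef_pos: [602.3, -246.4, 249.1]
tcp_rot: [3.141, 0.0, 1.574]
contact_force: [0.2, 0.1, -0.2]
opening: 0.425
grasp_force: 0.0
```

```bash
python3 -c "
from h import *
st();p,R=tipped(-21,133,0,YA);row(p,R)
a=[];
for n,b in(('top',(365,135,80,60)),('side',(310,120,80,60))):
    im=r.grab_frame(n)[:,:,::-1];x,y,w,h=b;a.append(cv2.resize(im[y:y+h,x:x+w],None,fx=5,fy=5,interpolation=2))
cv2.imwrite('pics/c2.png',np.hstack(a))"
```

```text
3.2 [ 602.3 -246.4  249.1] [3.141 0.    1.574] [ 0.2  0.1 -0.2] 0.425 0.0 [-0.39  0.38  1.56 -0.    1.21 -0.39]
[0.0002, 0.0001, -0.0006, 0.0047, 0.0017, 0.2324]
```

View pics/c2.png

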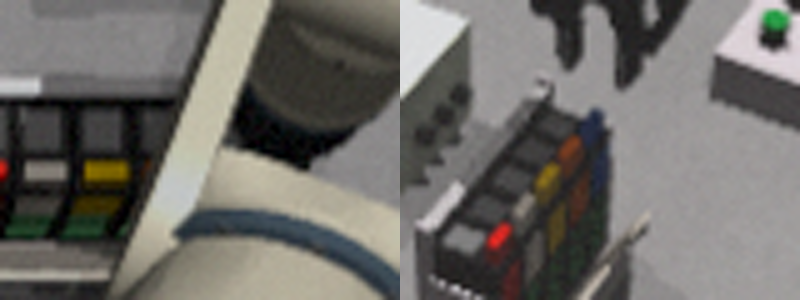

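The side crop shows the two open fingertips at (570,65) and (628,85), straddling the blue rib at (593,120) below along rack x. The top view is blocked by the arm. I'll lower and close.

Emit:
carry_out --pt "0 0 0 0.0047 0.0017 0.08 0.15" --pt "0 0 0 0.0047 0.0017 0.16 0.15" --pt "0 0 0 0.0047 0.0017 0.2324 0.15" --pt "0 0 0 0.0047 0.0017 0.2324 0.15" --pt "0 0 0 0.0047 0.0017 0.2324 0.15" --pt "0 0 0 0.0047 0.0017 0.2324 1" --pt "0 0 0 0.0047 0.0017 0.2324 1" --pt "0 0 0 0.0047 0.0017 0.2324 1" --force 25

```text
clock: 4.3
eef_pos: [603.2, -244.3, 190.3]
tcp_rot: [3.141, 0.0, 1.576]
contact_force: [0.8, 0.2, 1.8]
opening: 0.112
grasp_force: 26.8
```

```bash
python3 -c "
from h import *
st()
for i in range(1,9):row(*tipped(-21,133,i*.0625,YA))"
```

```text
4.3 [ 603.2 -244.3  190.3] [3.141 0.    1.576] [0.8 0.2 1.8] 0.112 26.8 [-0.39  0.43  1.61 -0.    1.1  -0.39]
[-0.0196, 0.0001, 0.0001, -0.0036, -0.0352, -0.004]
[-0.0395, 0.0001, 0.0001, -0.0036, -0.0685, -0.0032]
[-0.0594, 0.0001, 0.0001, -0.0036, -0.1017, -0.0003]
[-0.0793, 0.0001, 0.0001, -0.0036, -0.1347, 0.0047]
[-0.0992, 0.0001, 0.0001, -0.0036, -0.1673, 0.0118]
[-0.1191, 0.0001, 0.0001, -0.0036, -0.1993, 0.0208]
[-0.139, 0.0001, 0.0001, -0.0036, -0.2308, 0.0319]
[-0.1589, 0.0001, 0.0001, -0.0036, -0.2614, 0.0448]
```

Emit:
carry_out --pt "-0.0198 0 0 0 -0.034 -0.002 1" --pt "-0.0397 0 0 0 -0.0675 -0.001 1" --pt "-0.0596 0 0 0 -0.1005 0.002 1" --pt "-0.0795 0 0 0 -0.1335 0.0067 1" --pt "-0.0994 0 0 0 -0.166 0.0138 1" --pt "-0.1193 0 0 0 -0.198 0.0228 1" --pt "-0.139 0 0 0 -0.2298 0.0339 1" --pt "-0.1589 0 0 0 -0.2604 0.0468 1"

```text
clock: 5.3
eef_pos: [537.6, -244.7, 178.3]
tcp_rot: [2.64, 0.001, 1.576]
contact_force: [3.3, 1.8, -3.5]
opening: 0.109
grasp_force: 26.2
```

```bash
python3 -c "
from h import *
st()
row(*tipped(-21,133,.5,YA));row(*tipped(-21,133,.52,YA));row(*tipped(-21,190,.52,YA))
a=[];
for n,b in(('top',(365,135,80,60)),('side',(310,120,80,60))):
    im=r.grab_frame(n)[:,:,::-1];x,y,w,h=b;a.append(cv2.resize(im[y:y+h,x:x+w],None,fx=5,fy=5,interpolation=2))
cv2.imwrite('pics/c3.png',np.hstack(a))"
```

```text
5.3 [ 537.6 -244.7  178.3] [2.640e+00 1.000e-03 1.576e+00] [ 3.3  1.8 -3.5] 0.109 26.2 [-0.59  0.2   2.09  0.6   0.49 -1.07]
[0.0005, 0.0003, 0.0001, -0.0034, 0.0022, -0.002]
[-0.0059, 0.0003, 0.0001, -0.0034, -0.0084, -0.0026]
[-0.0059, 0.0003, 0.0001, -0.0036, -0.0126, -0.2306]
```

View pics/c3.png

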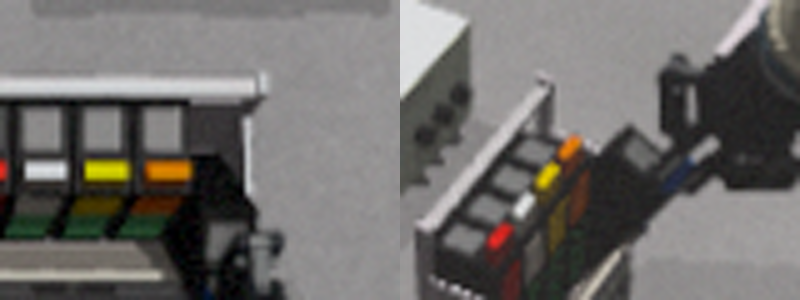

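The crop shows the blue cassette leaning out at (640,150), with its neighbours still in line. I'll ease it the last bit onto the apron, open and wait.

Emit:
carry_out --pt "-0.004 0 0 0 -0.006 -0.001 1" --pt "-0.004 0 0 0 -0.006 -0.001 1" --pt "-0.004 0 0 0 -0.006 -0.001 0.15" --pt "-0.004 0 0 0 -0.006 -0.001 0.15" --pt "-0.004 0 0 0 -0.006 -0.001 0.15" --pt "-0.004 0 0 0 -0.006 -0.08 0.15" --pt "-0.004 0 0 0 -0.006 -0.15 0.15" --pt "-0.004 0 0 0 -0.006 -0.35 0.15"

```text
clock: 6.4
eef_pos: [493.6, -244.1, 253.6]
tcp_rot: [2.633, -0.002, 1.576]
contact_force: [0.5, -0.1, 0.3]
opening: 0.427
grasp_force: 0.0
```

```bash
python3 -c "
from h import *
st()
Y=.005
row(*tipped(-5,230,.52,Y));row(*tipped(-5,150,.52,Y))"
```

```text
6.4 [ 493.6 -244.1  253.6] [ 2.633e+00 -2.000e-03  1.576e+00] [ 0.5 -0.1  0.3] 0.427 0.0 [-0.65  0.03  2.09  0.5   0.67 -1.  ]
[-0.0033, 0.0023, 0.4998, -0.0064, 0.0584, -0.0426]
[-0.0033, 0.0023, 0.4998, -0.007, 0.0619, 0.2774]
```

Emit:
carry_out --pt "-0.0033 0.0023 0.4998 -0.0064 0.0584 -0.0426 0" --pt "-0.0033 0.0023 0.4998 -0.0064 0.0584 -0.0426 -0.3" --pt "-0.0033 0.0023 0.4998 -0.0064 0.0584 -0.0426 -0.3" --pt "-0.0033 0.0023 0.4998 -0.0064 0.0584 -0.0426 -0.3" --pt "-0.0033 0.0023 0.4998 -0.0064 0.0584 -0.0426 -0.3" --pt "-0.0033 0.0023 0.4998 -0.0064 0.0584 -0.0426 -0.3" --pt "-0.0033 0.0023 0.4998 -0.0064 0.0584 -0.0426 -0.3" --pt "-0.0033 0.0023 0.4998 -0.0064 0.0584 -0.0426 -0.3"

```text
clock: 7.4
eef_pos: [501.9, -246.4, 271.2]
tcp_rot: [3.102, -0.522, 0.08]
contact_force: [0.6, 0.0, 0.4]
opening: 0.649
grasp_force: 0.0
```

Emit:
carry_out --pt "0 0 0 0 0 0 -0.3"

```text
clock: 7.52
eef_pos: [502.0, -246.4, 271.2]
tcp_rot: [3.098, -0.521, 0.088]
contact_force: [0.3, -0.6, -0.2]
opening: 0.649
grasp_force: 0.0
```

```bash
python3 -c "
from h import *
st()
Y=.005
row(*tipped(-5,170,.52,Y));row(*tipped(-5,85,.52,Y))
a=[];
for n,b in(('top',(365,145,80,60)),('side',(310,120,80,60))):
    im=r.grab_frame(n)[:,:,::-1];x,y,w,h=b;a.append(cv2.resize(im[y:y+h,x:x+w],None,fx=5,fy=5,interpolation=2))
    q=tipped(-21,150,.52,Y)[0];uv=(proj(n,q)[0]-[x,y])*5;print(n,'rib exp',uv)
cv2.imwrite('pics/c4.png',np.hstack(a))"
```

```text
7.53 [ 502.  -246.4  271.2] [ 3.098 -0.521  0.088] [ 0.3 -0.6 -0.2] 0.649 0.0 [-0.64  0.02  2.07  0.49  0.69  0.52]
[0.0006, -0.0009, 0.023, -0.0055, -0.0035, 0.2424]
[0.0006, -0.0009, 0.023, -0.0065, -0.0042, 0.5824]
top rib exp [226.91054263 254.09494235]
side rib exp [279.60355975 167.67461598]
```

View pics/c4.png

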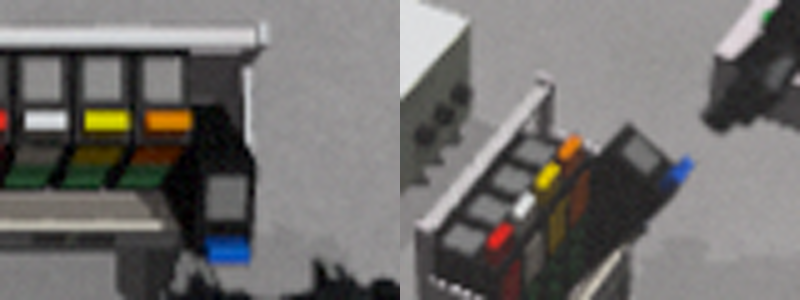

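The blue cassette leans freely on the apron. Its rib is at (228,250) in the top crop and (281,170) in the side crop, which matches the prediction for a tilt of 0.52. Next I grasp it by the broad sides.

Emit:
carry_out --pt "0.0006 -0.0009 0.023 -0.0055 -0.0035 0 -0.3" --pt "0.0006 -0.0009 0.023 -0.0055 -0.0035 0.15 -0.3" --pt "0.0006 -0.0009 0.023 -0.0055 -0.0035 0.25 -0.3" --pt "0.0006 -0.0009 0.023 -0.006 -0.004 0.34 -0.3" --pt "0.0006 -0.0009 0.023 -0.006 -0.004 0.42 -0.3" --pt "0.0006 -0.0009 0.023 -0.006 -0.004 0.5 -0.3" --pt "0.0006 -0.0009 0.023 -0.006 -0.004 0.5824 -0.3" --pt "0.0006 -0.0009 0.023 -0.006 -0.004 0.5824 -0.3"

```text
clock: 8.62
eef_pos: [573.2, -244.8, 142.5]
tcp_rot: [-3.141, -0.518, 0.006]
contact_force: [-0.5, -0.2, 0.2]
opening: 0.648
grasp_force: 0.0
```

```bash
python3 -c "
from h import *
st()
Y=.005
row(*tipped(-5,85,.52,Y))"
```

```text
8.62 [ 573.2 -244.8  142.5] [-3.141 -0.518  0.006] [-0.5 -0.2  0.2] 0.648 0.0 [-0.55  0.31  2.07  0.71  0.41  0.4 ]
[-0.0005, 0.0007, 0.0004, 0.0034, 0.0022, -0.0058]
```

Close, then draw out along the cassette's axis.

Emit:
carry_out --pt "0 0 0 0.003 0.001 -0.003 1" --pt "0 0 0 0.003 0.001 -0.003 1" --pt "0 0 0 0.003 0.001 -0.003 1" --pt "0 0 0 0.003 0.001 -0.003 1" --pt "0 0 0 0.003 0.001 -0.003 1" --force 60

```text
clock: 9.25
eef_pos: [573.9, -245.8, 145.6]
tcp_rot: [-3.141, -0.521, 0.004]
contact_force: [-4.1, -0.2, 5.5]
opening: 0.39
grasp_force: 61.1
```

Emit:
carry_out --pt "0 0 0 0 0 -0.05 1" --pt "0 0 0 0 0 -0.12 1" --pt "0 0 0 0 0 -0.2 1" --pt "0 0 0 0 0 -0.3 1" --pt "0 0 0 0 0 -0.4 1" --pt "0 0 0 0 0 -0.5 1" --pt "0 0 0 0 0 -0.6 1" --pt "0 0 0 0 0 -0.6 1"

```text
clock: 10.25
eef_pos: [498.4, -246.2, 276.4]
tcp_rot: [3.141, -0.521, 0.004]
contact_force: [0.2, 0.1, -4.2]
opening: 0.388
grasp_force: 61.3
```

```bash
python3 -c "
from h import *
st()
# upright, clear of rack front: cassette (rack X=-150,Y=-70,Z=240)
row(W(RACK,[-150,-70,310])[0],down(.005))
P=W(STAGE,[15,0,85+110])[0];print(P)"
```

```text
10.25 [ 498.4 -246.2  276.4] [ 3.141 -0.521  0.004] [ 0.2  0.1 -4.2] 0.388 61.3 [-0.65  0.01  2.06  0.49  0.7   0.6 ]
[0.0004, -0.1658, -0.0004, -0.0187, -0.0017, -0.1657]
[610.88122638 138.74748226 195.        ]
```

Emit:
carry_out --pt "0 -0.03 0 -0.0187 0 -0.1657 1" --pt "0 -0.08 0 -0.0187 0 -0.1657 1" --pt "0 -0.13 0 -0.0187 0 -0.1657 1" --pt "0 -0.1658 0 -0.0187 0 -0.1657 1" --pt "0 -0.1658 0 -0.0187 0 -0.1657 1" --pt "0 -0.1658 0 -0.0187 0 -0.1657 1"

```text
clock: 11.0
eef_pos: [474.1, -245.6, 307.4]
tcp_rot: [-3.14, 0.001, 0.004]
contact_force: [-0.2, 0.9, -3.1]
opening: 0.39
grasp_force: 61.6
```

```bash
python3 -c "
from h import *
st()
R=down(-.171);a=r.sense()['eef_pos'];P=W(STAGE,[15,0,310])[0]
row((a+P)/2,R);row(P,R)"
```

```text
11.0 [ 474.1 -245.6  307.4] [-3.14e+00  1.00e-03  4.00e-03] [-0.2  0.9 -3.1] 0.39 61.6 [-0.48  0.14  1.74  0.    1.26  1.08]
[-0.0006, 0.0003, 0.0558, 0.277, -0.7675, -0.0038]
[-0.0006, 0.0003, 0.0558, 0.5539, -1.5349, -0.0075]
```

Emit:
carry_out --pt "0 0 0.0558 0.04 -0.12 -0.005 1" --pt "0 0 0.0558 0.1 -0.28 -0.005 1" --pt "0 0 0.0558 0.16 -0.45 -0.005 1" --pt "0 0 0.0558 0.22 -0.62 -0.005 1" --pt "0 0 0.0558 0.277 -0.7675 -0.005 1" --pt "0 0 0.0558 0.277 -0.7675 -0.005 1"

```text
clock: 11.75
eef_pos: [542.9, -52.1, 309.8]
tcp_rot: [-3.139, 0.0, -0.169]
contact_force: [0.2, -0.8, -3.3]
opening: 0.388
grasp_force: 62.2
```

```bash
python3 -c "
from h import *
st()
R=down(-.171)
row(W(STAGE,[15,0,310])[0],R)"
```

```text
11.75 [542.9 -52.1 309.8] [-3.139  0.    -0.169] [ 0.2 -0.8 -3.3] 0.388 62.2 [-0.1   0.16  1.71  0.    1.27  1.64]
[-0.0007, 0.0, 0.0006, 0.1396, -0.7981, 0.0011]
```

Emit:
carry_out --pt "0 0 0 0.02 -0.12 0 1" --pt "0 0 0 0.05 -0.29 0 1" --pt "0 0 0 0.08 -0.47 0 1" --pt "0 0 0 0.12 -0.65 0 1" --pt "0 0 0.0006 0.1396 -0.7981 0.001 1" --pt "0 0 0.0006 0.1396 -0.7981 0.001 1" --pt "0 0 0.0006 0.1396 -0.7981 0.001 1"

```text
clock: 12.62
eef_pos: [610.9, 135.4, 309.6]
tcp_rot: [-3.141, 0.001, -0.174]
contact_force: [0.8, -0.3, -4.0]
opening: 0.392
grasp_force: 62.5
```

```bash
python3 -c "
from h import *
st()
R=down(-.171)
row(W(STAGE,[15,0,175])[0],R)
im=r.grab_frame('side')[:,:,::-1];x,y,w,h=230,110,110,150;cv2.imwrite('pics/c5.png',cv2.resize(im[y:y+h,x:x+w],None,fx=4,fy=4,interpolation=2))
s=r.sense();R0=Ro.from_euler('xyz',s['tcp_rot']);
f=lambda cx,z:s['eef_pos']+R0.apply([cx+5,0,85-z])
for nm,c,z in(('bot frontedge',-30,0),('bot back',30,0),('top front',-30,130),('top back',30,130),('rib',-21,150)):
    print(nm,(proj('side',f(c,z))[0]-[x,y])*4)
"
```

```text
12.62 [610.9 135.4 309.6] [-3.141e+00  1.000e-03 -1.740e-01] [ 0.8 -0.3 -4. ] 0.392 62.5 [0.22 0.29 1.54 0.   1.31 1.96]
[-0.0001, 0.0005, -0.0009, -0.0016, -0.013, 0.5383]
bot frontedge [263.29636055 411.37993556]
bot back [208.75881823 374.25831059]
top front [252.95490818 301.88246714]
top back [194.48827229 264.10293917]
rib [242.201985   277.71634548]
```

View pics/c5.png

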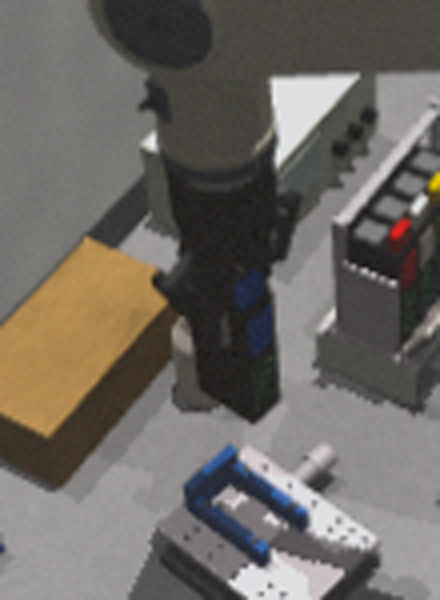

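The crop shows the cassette upright in the grip above the stage. Its lower front edge is at (265,412) and the rib at (248,287), as predicted. I'll lower it in stages.

Emit:
carry_out --pt "0 0 -0.0009 -0.0016 -0.013 0.08 1" --pt "0 0 -0.0009 -0.0016 -0.013 0.2 1" --pt "0 0 -0.0009 -0.0016 -0.013 0.32 1" --pt "0 0 -0.0009 -0.0016 -0.013 0.44 1" --pt "0 0 -0.0009 -0.0016 -0.013 0.5383 1" --pt "0 0 -0.0009 -0.0016 -0.013 0.5383 1" --pt "0 0 -0.0009 -0.0016 -0.013 0.5383 1" --pt "0 0 -0.0009 -0.0016 -0.013 0.5383 1"

```text
clock: 13.68
eef_pos: [612.3, 140.0, 176.8]
tcp_rot: [-3.14, -0.001, -0.171]
contact_force: [1.5, -0.6, -3.6]
opening: 0.387
grasp_force: 62.4
```

```bash
python3 -c "
from h import *
st()
R=down(-.171)
row(W(STAGE,[16,0,162])[0],R)
row(W(STAGE,[16,0,138])[0],R)"
```

```text
13.68 [612.3 140.  176.8] [-3.14e+00 -1.00e-03 -1.71e-01] [ 1.5 -0.6 -3.6] 0.387 62.4 [0.22 0.41 1.68 0.   1.05 1.96]
[-0.0005, -0.0003, 0.0001, -0.001, 0.0058, 0.0591]
[-0.0005, -0.0003, 0.0001, -0.0011, 0.006, 0.1551]
```

Emit:
carry_out --pt "0 0 0 0 0.003 0.02 1" --pt "0 0 0 0 0.003 0.04 1" --pt "0 0 0 0 0.003 0.04 1" --pt "0 0 0 0 0.003 0.04 1"

```text
clock: 14.18
eef_pos: [611.3, 139.5, 165.1]
tcp_rot: [-3.141, 0.001, -0.17]
contact_force: [-1.5, 0.5, -3.9]
opening: 0.389
grasp_force: 62.5
```

```bash
python3 -c "
from h import *
R=down(-.171)
for i in range(6):
    r.grab_frame('side');st();row(W(STAGE,[16,0,138])[0],R)
from h import *
im=r.grab_frame('side')[:,:,::-1];x,y,w,h=255,180,80,75;a=cv2.resize(im[y:y+h,x:x+w],None,fx=5,fy=5,interpolation=2)
im=r.grab_frame('top')[:,:,::-1];x,y,w,h=245,140,80,75;b=cv2.resize(im[y:y+h,x:x+w],None,fx=5,fy=5,interpolation=2)
cv2.imwrite('pics/c6.png',np.hstack([a,b]))
"
```

```text
14.22 [611.4 139.5 165.2] [-3.141e+00  1.000e-03 -1.700e-01] [-0.5  0.2 -4.5] 0.39 62.5 [0.22 0.42 1.69 0.   1.03 1.96]
[-0.0002, 0.0004, 0.0002, 0.0026, 0.0032, 0.1089]
14.28 [611.4 139.5 165.3] [-3.141e+00  1.000e-03 -1.700e-01] [-0.1 -0.5 -3.8] 0.391 62.5 [0.22 0.42 1.69 0.   1.03 1.96]
[-0.0002, 0.0004, 0.0002, 0.0024, 0.0034, 0.1092]
14.32 [611.5 139.5 165.3] [-3.141e+00  1.000e-03 -1.700e-01] [ 0.  -0.4 -2.8] 0.392 62.5 [0.22 0.42 1.69 0.   1.03 1.96]
[-0.0003, 0.0003, 0.0002, 0.0024, 0.0034, 0.1093]
14.38 [611.5 139.5 165.4] [-3.141e+00  1.000e-03 -1.700e-01] [-1.2  1.  -4.4] 0.389 62.5 [0.22 0.42 1.69 0.   1.03 1.96]
[-0.0003, 0.0003, 0.0002, 0.0023, 0.0033, 0.1094]
14.43 [611.4 139.5 165.3] [-3.141e+00  1.000e-03 -1.700e-01] [-0.4 -0.7 -3.4] 0.391 62.5 [0.22 0.42 1.69 0.   1.03 1.96]
[-0.0002, 0.0003, 0.0003, 0.0024, 0.0033, 0.1093]
14.47 [611.4 139.5 165.3] [-3.141e+00  1.000e-03 -1.700e-01] [-0.   0.9 -3.8] 0.389 62.5 [0.22 0.42 1.69 0.   1.03 1.96]
[-0.0002, 0.0004, 0.0002, 0.0026, 0.0032, 0.1093]
```

View pics/c6.png

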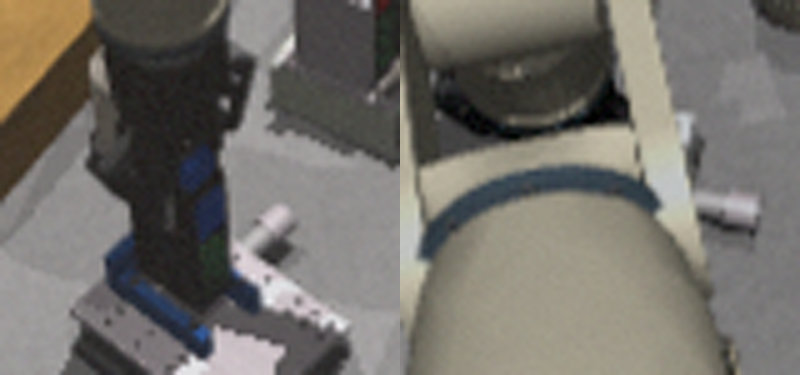

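The side crop shows the cassette's foot at (205,312)–(230,297), between the guides and just above them. I'll lower it slowly while watching the force.

Emit:
carry_out --pt "0 0 0 0.0025 0.0033 0.02 1" --pt "0 0 0 0.0025 0.0033 0.04 1" --pt "0 0 0 0.0025 0.0033 0.04 1" --pt "0 0 0 0.0025 0.0033 0.04 1" --force 40

```text
clock: 15.08
eef_pos: [611.8, 138.5, 155.1]
tcp_rot: [-3.141, 0.001, -0.17]
contact_force: [0.3, -0.3, -2.8]
opening: 0.39
grasp_force: 62.5
```

```bash
python3 -c "
from h import *
st();R=down(-.171)
row(W(STAGE,[16,0,138])[0],R)"
```

```text
15.07 [611.8 138.5 155.1] [-3.141e+00  1.000e-03 -1.700e-01] [ 0.3 -0.3 -2.8] 0.39 62.5 [0.22 0.43 1.69 0.   1.01 1.96]
[-0.0002, 0.0004, 0.0002, 0.0001, -0.0003, 0.0686]
```

Free of contact and entered between the guides, so I continue down.

Emit:
carry_out --pt "0 0 0 0 0 0.02 1" --pt "0 0 0 0 0 0.04 1" --pt "0 0 0 0 0 0.055 1" --pt "0 0 0 0 0 0.065 1" --pt "0 0 0 0 0 0.07 1" --pt "0 0 0 0 0 0.07 1" --pt "0 0 0 0 0 0.07 1"

```text
clock: 15.95
eef_pos: [611.9, 138.5, 137.9]
tcp_rot: [-3.141, 0.001, -0.17]
contact_force: [0.3, -0.9, -3.5]
opening: 0.391
grasp_force: 62.5
```

```bash
python3 -c "
from h import *
st();R=down(-.171)
row(W(STAGE,[26,0,136])[0],R)"
```

```text
15.95 [611.9 138.5 137.9] [-3.141e+00  1.000e-03 -1.700e-01] [ 0.3 -0.9 -3.5] 0.391 62.5 [0.22 0.45 1.71 0.   0.98 1.96]
[-0.0003, 0.0003, 0.0002, 0.0397, -0.0, 0.0076]
```

Emit:
carry_out --pt "0 0 0 0.012 0 0 1" --pt "0 0 0 0.024 0 0.002 1" --pt "0 0 0 0.034 0 0.004 1" --pt "0 0 0 0.038 0 0.006 1" --pt "0 0 0 0.038 0 0.006 1" --pt "0 0 0 0.038 0 0.006 1"

```text
clock: 16.7
eef_pos: [621.0, 137.1, 137.2]
tcp_rot: [-3.141, 0.002, -0.17]
contact_force: [-4.6, 1.4, 7.7]
opening: 0.394
grasp_force: 63.8
```

```bash
python3 -c "
from h import *
st()"
```

```text
16.7 [621.  137.1 137.2] [-3.141e+00  2.000e-03 -1.700e-01] [-4.6  1.4  7.7] 0.394 63.8 [0.21 0.47 1.69 0.   0.99 1.95]
```

Bed contact is made (about 11 N). I'll push gently towards the stop.

Emit:
carry_out --pt "0 0 0 0.003 0 -0.001 1" --pt "0 0 0 0.006 0 -0.001 1" --pt "0 0 0 0.006 0 -0.001 1"

```text
clock: 17.08
eef_pos: [621.6, 137.0, 137.2]
tcp_rot: [-3.141, 0.004, -0.171]
contact_force: [-9.0, 1.8, 8.1]
opening: 0.389
grasp_force: 64.1
```

```bash
python3 -c "
from h import *
st()"
```

```text
17.07 [621.6 137.  137.2] [-3.141  0.004 -0.171] [-9.   1.8  8.1] 0.389 64.1 [0.21 0.47 1.68 0.   0.99 1.95]
```

Emit:
carry_out --pt "0 0 0 0.004 0 -0.001 1" --pt "0 0 0 0.008 0 -0.001 1" --pt "0 0 0 0.008 0 -0.001 1"

```text
clock: 17.45
eef_pos: [622.0, 137.0, 137.4]
tcp_rot: [-3.141, 0.007, -0.171]
contact_force: [-14.2, 3.5, 12.8]
opening: 0.392
grasp_force: 64.7
```

```bash
python3 -c "
from h import *
st()"
```

```text
17.45 [622.  137.  137.4] [-3.141  0.007 -0.171] [-14.2   3.5  12.8] 0.392 64.7 [0.21 0.47 1.68 0.   1.   1.95]
```

Against the stop: the force rises with almost no travel, and the TCP is at 26.3 mm, exactly as predicted. I'll relax, open and retreat upward.

Emit:
carry_out --pt "0 0 0 -0.006 0 -0.002 1" --pt "0 0 0 -0.006 0 -0.002 -0.2" --pt "0 0 0 -0.006 0 -0.002 -0.2" --pt "0 0 0 -0.006 0 -0.002 -0.2" --pt "0 0 0 -0.006 0 -0.05 -0.2" --pt "0 0 0 -0.006 0 -0.2 -0.2" --pt "0 0 0 -0.006 0 -0.4 -0.2" --pt "0 0 0 -0.006 0 -0.6 -0.2"

```text
clock: 18.45
eef_pos: [623.3, 136.4, 289.1]
tcp_rot: [-3.141, 0.001, -0.17]
contact_force: [0.7, 0.1, 0.8]
opening: 0.6
grasp_force: 0.0
```

Emit:
carry_out --pt "0 0 0 -0.2 0 -0.2 -0.2" --pt "0 0 0 -0.5 0 -0.3 -0.2" --pt "0 0 0 -0.8 0 -0.3 -0.2" --pt "0 0 0 -0.8 0 -0.3 -0.2" --pt "0 0 0 -0.8 0 -0.3 -0.2"

```text
clock: 19.08
eef_pos: [424.7, 170.6, 363.6]
tcp_rot: [-3.139, -0.001, -0.169]
contact_force: [0.1, -0.3, 0.8]
opening: 0.6
grasp_force: 0.0
```

```bash
python3 -c "
from h import *
st();o=[]
for n,(x,y,w,h) in(('side',(255,130,110,150)),('top',(250,120,180,150))):
    im=r.grab_frame(n)[:,:,::-1];k=4 if n=='side' else 2;
    o.append(cv2.resize(cv2.resize(im[y:y+h,x:x+w],None,fx=k,fy=k,interpolation=2),(440,600) if n=='side' else (360,300)))
    for L in([9,0,200],[60,19,90],[0,17,180],[0,-17,180]):print(n,L,((proj(n,W(STAGE,L))[0]-[x,y])*k).round())
b=np.zeros((600,800,3),np.uint8);b[:,:440]=o[0];b[:300,440:]=o[1];cv2.imwrite('pics/c7.png',b)"
```

```text
19.07 [424.7 170.6 363.6] [-3.139e+00 -1.000e-03 -1.690e-01] [ 0.1 -0.3  0.8] 0.6 0.0 [ 0.38 -0.03  1.8   0.    1.37  2.12]
side [9, 0, 200] [145. 341.]
side [60, 19, 90] [ 96. 403.]
side [0, 17, 180] [141. 375.]
side [0, -17, 180] [169. 349.]
top [9, 0, 200] [53. 96.]
top [60, 19, 90] [54. 81.]
top [0, 17, 180] [ 42. 104.]
top [0, -17, 180] [ 65. 108.]
```

View pics/c7.png

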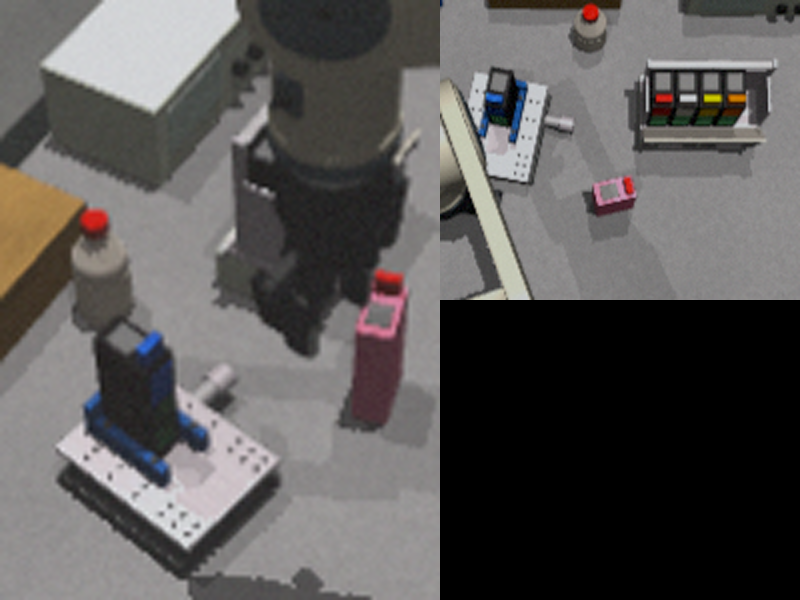

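The cassette stands upright between the guides against the stop. Its rib is at (149,345) in the side crop and (54,98) in the top crop, within a pixel of the prediction. The other four cassettes are in place, so I hand in.

```bash
python3 -c "
from rig import r
print(r.sign_off())"
```

```text
the job is handed in; nothing more can be done
None
```

I handed the job in. The blue cassette was tipped onto the apron, let go, then drawn out by its broad sides and set upright against the stage's stop; the other four cassettes still stood in the rack. No verdict was shown.

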